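# Draw the long bolus applicator out of the short-run drawer

### The job

Pull the top drawer of the grey drawer unit open to its stop, then take out the long steel bolus applicator with the red head: the drawer stops only about half out, so raise its handle end and ease it out slantwise between the unit and the drawer front, without forcing it against either. Finish still gripping the applicator and holding it still in the air, all of it clearly higher than the top of the unit (a good 5 cm or more) and touching nothing but your gripper. Leave the drawer open, leave its other contents inside, and do not disturb the things standing on the counter and on the unit.

Things in the scene. Friction and masses are not known exactly. Their poses are not given: they have to be found in the camera images.
- unit: Grey benchtop drawer unit, fixed, 420 deep (x) x 320 wide (y) x 225 high. Origin: centre of its underside, on the counter. Its x axis points from front to back, so drawers come out along -x; carcass front plane at x = -210, panels 12 thick. The lower drawer is locked shut; its like handle (bar at z = 83) stands 52 off the front plane.
- drawer (a joint): Top drawer's travel in m along the unit's -x: 0 shut, 0.18 at its stop. It starts 0 to 30 mm open. Sliding friction about 2 N (plus about 8 N per m/s); it stays where it is left.
- drawer_handle (a point): Middle of the top drawer's steel bar handle, moving with the drawer: a 10 mm round bar along the unit's y, 110 long, 42 in front of the drawer front (37 clear behind the bar), 22 below the drawer front's upper edge and 32 below the unit's top.
- drawer_floor (a point): Point on the top drawer's inner floor (unit z = 128), mid-width of the applicator's compartment, at the inner face of the drawer front; moves with the drawer, axes as the unit's. Compartment 166 wide (83 to either side), 395 long to the rear wall. Drawer front 18 thick, its upper edge 87 above the floor; side walls 57, divider 50 high.
- unit_edge (a point): Middle of the lower front edge of the unit's top panel (unit x = -210, y = 0, z = 213, so 85 above the drawer floor), under which the drawer passes. With the drawer at its stop the open gap from this plane to the drawer front's inner face is 180.
- applicator: Bolus applicator, 320 long, 140 to 270 g, lying level in the drawer along the unit's x within about 0.1 rad. Its x axis runs from black thumb disc (32 dia., x = -160) to red head (40 dia., x = 104 to 160). Origin: mid-length, on the underside, 20 below the axis. Steel barrel 24 dia., x = -118 to 104: grip it across, 60 to 75 from the thumb end. Finger flange 76 wide, 40 high, 10 thick at x = -123.
- thumb_end (a point): Centre of the thumb disc's end face, on the applicator's axis (x = -160, 20 above its underside).
- head_end (a point): Centre of the red head's end face, on the applicator's axis (x = +160, 20 above its underside).
- thermometer_case: Blue case 115 x 26 x 18 in the drawer's narrow side compartment; stays in the drawer. Origin: centre of the underside.
- bolus_carton: White and green carton 80 x 60 x 42 in the drawer's narrow side compartment, at the back; stays in the drawer. Origin: centre of the underside.
- amber_vial: Amber bottle, 48 diameter, 95 high, standing on the unit's top towards the back. Leave alone. Origin: centre of the underside.
- white_jar: White jar, 76 diameter, 85 high, standing on the unit's top towards the back. Leave alone. Origin: centre of the underside.
- white_bottle: White plastic bottle with green label, 60 diameter, 150 high, standing on the counter. Leave alone. Origin: centre of the underside.
- carton: Blue and white medicine carton 50 x 75 x 120 high, standing on the counter. Leave alone. Origin: centre of the underside.
- steel_bowl: Steel bowl, 130 diameter, 55 high, on the counter. Leave alone. Origin: centre of the underside.
- syringe: Large empty syringe, about 175 long, lying on the counter. Leave alone. Origin: about the middle of its barrel, on the underside.

How it is judged:
On the way:
1. the top drawer is open to its stop (within 12 mm), the applicator still lying in it (value of joint drawer above 0.168 m and height (world z) of head_end below 0.195 m), for 0.2 s.
At the end, for the whole second after the job is handed in: Applicator gripped (over 2 N), both ends 275 mm or more above the counter (50 above the unit), touching neither unit, drawer nor bystanders, still (0.05 m/s, 0.4 rad/s); top drawer within 12 mm of its stop, thermometer case and bolus carton still lying in it (-10 to +35 mm of its floor) (value of joint drawer above 0.168 m and height (world z) of each of thumb_end, head_end above 0.275 m and contact force between applicator and the fingers above 2 N and contact force between applicator and unit below 0.3 N and contact force between applicator and amber_vial below 0.3 N and contact force between applicator and white_jar below 0.3 N and contact force between applicator and white_bottle below 0.3 N and contact force between applicator and carton below 0.3 N and contact force between applicator and steel_bowl below 0.3 N and contact force between applicator and syringe below 0.3 N and linear speed of applicator below 0.05 m/s and angular speed of applicator below 0.4 rad/s and z of thermometer_case in the frame of drawer_floor between -0.01 and 0.035 m and z of bolus_carton in the frame of drawer_floor between -0.01 and 0.035 m); the arm keeps its last pose, push and grip.
It fails at once if a thing standing on the counter or on the unit is disturbed (moved over 30 mm or tipped over 0.5 rad) (distance of any of amber_vial, white_jar, white_bottle, carton, steel_bowl, syringe from where it was at the start of the episode above 0.03 m or angle between any of amber_vial, white_jar, white_bottle, carton, steel_bowl's own z axis and vertical above 0.5 rad).
It fails at once if the applicator is forced against the unit or its drawer (over 40 N) (contact force between applicator and unit above 40 N).
It also fails if it takes over 51 s, if anything falls off the work surface, if the arm or the gripper's body presses on something with over 40 N, if the wrist force passes 120 N, or if a joint passes its speed limit or range.

### The arm

A 6-joint arm with a two-finger parallel gripper is mounted at the origin on the work surface. World frame = base frame: x ahead of the robot, y to its left, z up, the work surface at z = 0. Lengths are in m, angles in rad, forces in N, time in s.
With the tool pointing down it reaches from about 0.375 to 0.925 m from the base axis. Payload 5.7 kg.
Tool frame: the origin (TCP) lies at the very end of the fingers, on their centre line; the grasp point (between the pads) lies 19 mm behind it; z points along the fingers, y is the line along which they close (so a half turn about z gives the same grasp; the last joint's range is limited). The gripper opens to 85 mm and grips with 20 to 120 N. Pads are 22 mm wide; open, the fingers measure 114 mm over their backs; the gripper's body (76 mm by 85 mm) begins 54 mm behind the grasp point. The pads swing forward as they close: fully open they stand 13 mm farther back than shut.
Start: joints at [-1.352, 0.359, 1.51, -0, 1.272, -0.115], TCP at [0.197, -0.567, 0.231] pointing down, gripper open.
Joint ranges: [-2.97, 2.97], [-1.01, 2.36], [0.21, 2.38], [-0.96, 4.11], [0.2, 2.71], [-2.98, 2.98]. Speed limits (rad/s): [2.39, 2.39, 3.14, 3.14, 3.14, 3.14].

### API

Orientations are given as a unit quaternion [x, y, z, w].
In Python, from cell import state, camera, manip gives the robot as it stands.
- The arm moves only by the tool move_arm, never from a script. Its argument "plan" is one flat list of numbers, 7 for each row, row after row: the shift along the tool's x, y, z as a fraction of full scale, then the turn, a rotation vector about the tool's x, y, z as a fraction of full scale, then the closure, from -1 (fully open) to 1 (shut). A call has 1 to 20 rows; each row is the pose to reach, as a shift and turn from the pose commanded when the call began, along the tool's axes at that moment; what a row does not reach only later rows make up. Full scale, the value 1, is 400 mm for a shift and 0.5 rad for a turn. A row lasts 1/8 s, in which the tool goes at most 62.5 mm and 10.7 degrees, less where a joint would pass 70% of its speed; a pose out of reach is approached as far as the arm can. A call with a number of a shift or a turn outside -1 to 1 is refused whole. A call with a gripper value outside its range is refused whole. The fingers move at their own pace and stop on an object; "force" is the grip in N (left out, the last holds). Time passes only in rows, so rows that repeat a pose let the fingers close. It gives the time, the measured TCP pose, the force, the opening and the grip force at its end, in the units of the state.
- state(): the state, without advancing time (a new reading comes with each control period).
- camera(name): name is "scene" or "top"; returns a dict with "frame" (384x512x3 uint8, red, green, blue), "fx", "fy", "cx", "cy" (pixels), "rvec" (rotation vector, rad) and "tvec" (3), from world to camera coordinates, as OpenCV has them. Camera axes: x right, y down, z forward; pixel columns grow to the right and rows downward; lengths in m; the calibration is good to about 2 mm. A picture is of the moment at which its call begins. There is no depth.
- manip.hand_in(): hands the job in; it is judged then, once.
The state is a dict: "t": time; "joints": joint angles; "joint_velocities": joint speeds; "effort": joint torques, N m; "tcp_pos": TCP position; "orientation": TCP orientation; "ft_force": force on the tool from outside, world axes, zero at the start; "torque": the same for the moment, N m; "finger_gap": opening from 0.0 (shut) to 1.0 (fully open); "grip_force": force on a finger pad.
Only numpy, scipy, OpenCV 4.12 (cv2) and the standard library are available. Lean on these libraries where they do the work, as an engineer would, in place of code of your own. Each camera call takes 0.05 s, during which the arm holds its last target. There are 200 camera calls.

## Working session

There is one attempt and no reset: what is moved stays moved. The work goes in short steps, Python scripts to look and compute and a tool call to move; the robot and the scene stay as the last step left them, time stands still between calls to the robot, and variables do not carry over. Pictures are saved under pics/ and viewed, at most 12 in all, crops included, and the job is handed in when it is done.

Besides the shell and the picture viewer there is one more tool, called after ">>>" by a JSON object that holds its "api" and its "payload". move_arm: Moves the arm, as the interface text tells. Shift numbers are shares of 400 mm and turn numbers shares of 0.5 rad, none past 1 either way. Its arguments: {"type":"object","properties":{"plan":{"type":"array","items":{"type":"number","minimum":-1,"maximum":1}},"force":{"type":"number"}},"required":["plan"]}

```bash
mkdir -p pics; ls; python3 - <<'E'
from cell import state,camera
import cv2,numpy as np
np.set_printoptions(precision=4,suppress=True)
for n in("scene","top"):
    c=camera(n); cv2.imwrite(f"pics/{n}0.png",cv2.resize(c["frame"][:,:,::-1],None,fx=1.5,fy=1.5,interpolation=cv2.INTER_CUBIC))
    R=cv2.Rodrigues(np.array(c["rvec"]))[0]; print(n,c["fx"],c["fy"],c["cx"],c["cy"],-R.T@np.array(c["tvec"]),R[2])
print(state())
E
```

```text
pics
scene 421.92979144507893 421.92979144507893 260.99006648734235 196.15156178300603 [ 1.2174 -0.3257  1.1301] [-0.5242  0.2877 -0.8016]
top 429.3054488889297 429.3054488889297 254.8217336058317 194.70773894603585 [0.444  0.0239 1.4637] [ 0.0975 -0.0081 -0.9952]
{'t': 0.1, 'joints': array([-1.3521,  0.3594,  1.5113, -0.    ,  1.2725, -0.1151]), 'joint_velocities': array([-0.0002, -0.0029, -0.0021, -0.0001,  0.0018,  0.0013]), 'effort': array([ -0.0008, -52.8654, -27.935 ,  -0.0004,   0.005 ,  -0.    ]), 'tcp_pos': array([ 0.1964, -0.5663,  0.2306]), 'orientation': array([ 0.9861,  0.1661, -0.0001, -0.0008]), 'ft_force': array([-0.3853, -0.7918, -0.7738]), 'torque': array([ 0.0188, -0.038 ,  0.0139]), 'grip_force': 0.0, 'finger_gap': 1.0007163069118792}
```

View pics/scene0.png

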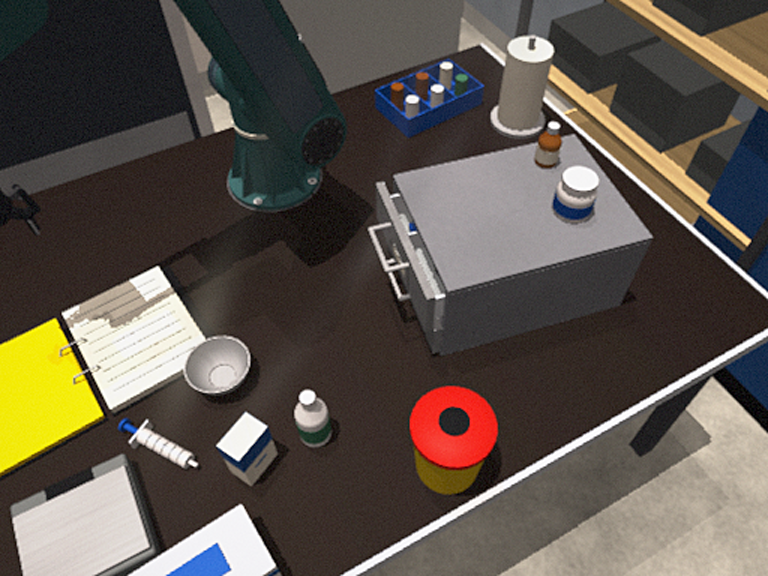

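View pics/top0.png

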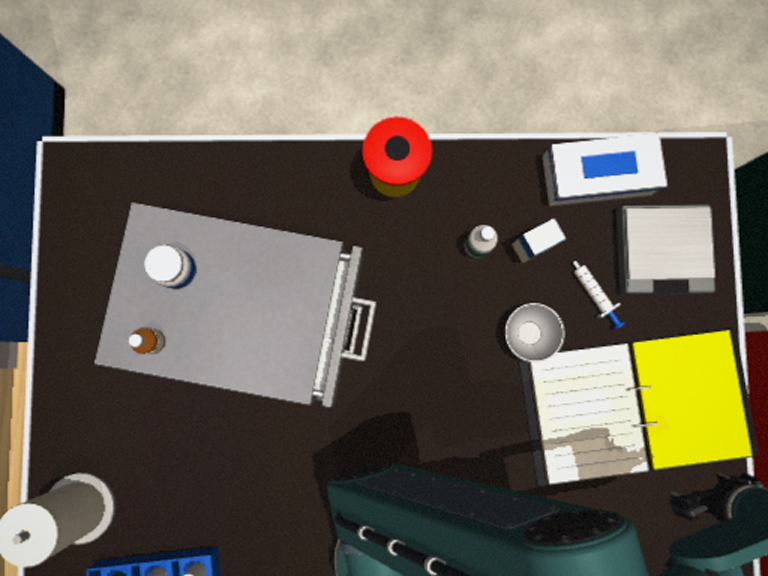

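The scene view shows the unit with its top drawer slightly open; the jar and vial stand on its back part. In the top view (1.5x pixels) the unit's top has corners of about (132,203), (342,242), (312,404), (95,364), and the handle bar runs from (374,301) to (363,358).

```bash
cat > h.py <<'E'
import numpy as np,cv2
from cell import camera,state
from scipy.spatial.transform import Rotation as Rn
np.set_printoptions(precision=4,suppress=True)
def cam(n):
    c=camera(n); c["R"]=cv2.Rodrigues(np.array(c["rvec"]))[0]; c["K"]=np.array([[c["fx"],0,c["cx"]],[0,c["fy"],c["cy"]],[0,0,1]]); c["o"]=-c["R"].T@np.array(c["tvec"]); return c
def ray(c,p): return np.c_[np.atleast_2d(p),np.ones(len(np.atleast_2d(p)))]@np.linalg.inv(c["K"]).T@c["R"]
def onz(c,p,z):
    d=ray(c,p); return c["o"]+d*((z-c["o"][2])/d[:,2])[:,None]
def proj(c,P): return cv2.projectPoints(np.float64(P).reshape(-1,1,3),np.array(c["rvec"]),np.array(c["tvec"]),c["K"],None)[0].reshape(-1,2)
E
python3 - <<'E'
from h import *
c=cam("top"); f=c["frame"].astype(int)
m=((f.max(2)-f.min(2)<25)&(f.mean(2)>70)).astype(np.uint8)
print(f[200,150],f[200,222],f[200,228],f[200,232],f[200,238])
m[:, :60]=0; m[290:]=0; m[:120]=0; m[:,229:]=0
m=cv2.morphologyEx(m,cv2.MORPH_OPEN,np.ones((5,5)))
k=max(cv2.findContours(m,0,2)[0],key=cv2.contourArea)
k=cv2.convexHull(k); q=cv2.approxPolyDP(k,4,True)[:,0].astype(float); print(q*1.5)
W=onz(c,q,.225); print(W)
Q=np.array([(132,203),(342,242),(312,404),(95,364)])/1.5
W=onz(c,Q,.225); print(W, np.linalg.norm(W-np.roll(W,-1,0),axis=1))
print("rect",cv2.minAreaRect(np.float32(W[:,:2])))
print("bar",onz(c,np.array([(374,301),(363,358)])/1.5,.193))
print("front",onz(c,np.array([(361,248),(331,406)])/1.5,.215))
E
```

```text
[164 159 160] [229 229 224] [161 158 152] [182 176 171] [224 221 216]
[[130.5 202.5]
 [340.5 241.5]
 [342.  357. ]
 [330.  405. ]
 [ 96.  363. ]]
[[0.7448 0.5043 0.225 ]
 [0.6649 0.0943 0.225 ]
 [0.4411 0.0918 0.225 ]
 [0.3506 0.1147 0.225 ]
 [0.4335 0.5604 0.225 ]]
[[0.7437 0.5013 0.225 ]
 [0.6639 0.0914 0.225 ]
 [0.3528 0.1489 0.225 ]
 [0.4316 0.5623 0.225 ]] [0.4177 0.3164 0.4208 0.318 ]
rect ((0.5483978986740112, 0.32579681277275085), (0.4208463132381439, 0.31804412603378296), 79.20516967773438)
bar [[0.5509 0.03   0.193 ]
 [0.4388 0.0523 0.193 ]]
front [[0.6535 0.0547 0.215 ]
 [0.348  0.1135 0.215 ]]
```

```bash
cat >> h.py <<'E'
YAW=np.deg2rad(79.1); UX=np.array([np.cos(YAW),np.sin(YAW),0]); UY=np.array([-UX[1],UX[0],0]); UZ=np.array([0,0,1.])
F0=np.array([.5084,.1202,0])   # unit front plane, mid-width, counter
def U(x,y,z): return F0+UX*x+UY*y+UZ*z   # x from front plane
def toU(P): d=np.asarray(P)-F0; return np.array([d@UX,d@UY,d[2]])
def Rt(xa,za): xa=xa/np.linalg.norm(xa); return Rn.from_matrix(np.c_[xa,np.cross(za,xa),za])
def go(P,R=None,s=None):
    s=s or state(); Rc=Rn.from_quat(s["orientation"]); d=Rc.inv().apply(np.asarray(P)-s["tcp_pos"])/.4
    r=(Rc.inv()*R).as_rotvec()/.5 if R is not None else np.zeros(3); return np.r_[d,r]
E
python3 - <<'E'
from h import *
for sx in(1,-1): print(go(U(-.080,-.002,.30),Rt(sx*-UY,-UZ)))
E
```

```text
[ 1.2035 -1.1908 -0.1715 -0.003   0.0004  1.0481]
[ 1.2035 -1.1908 -0.1715 -0.0006 -0.004  -5.2351]
```

>>> {"api": "move_arm", "payload": {"plan": [0.1,-0.1,-0.17,0,0,0.2,0.15,0.9,-0.9,-0.17,0,0,1,0.15,0.9,-0.9,-0.17,0,0,1,0.15,0.9,-0.9,-0.17,0,0,1,0.15,0.9,-0.9,-0.17,0,0,1,0.15,0.9,-0.9,-0.17,0,0,1,0.15,0.9,-0.9,-0.17,0,0,1,0.15,0.9,-0.9,-0.17,0,0,1,0.15,0.9,-0.9,-0.17,0,0,1,0.15,0.9,-0.9,-0.17,0,0,1,0.15,0.9,-0.9,-0.17,0,0,1,0.15], "force": 40}}

```text
t: 1.52
tcp_pos: [0.4184, -0.1092, 0.2991]
orientation: [0.997, -0.083, -0.0, 0.0]
ft_force: [0.0, 0.1, -0.9]
finger_gap: 0.424
grip_force: 0.0
```

```bash
python3 - <<'E'
from h import *
print(go(U(-.080,-.002,.28),Rt(-UY,-UZ)),state()["finger_gap"],state()["joint_velocities"])
E
```

```text
[ 0.1275 -0.4026  0.0476  0.0009  0.0012  0.049 ] 0.4242055754752039 [-0.0252 -0.0004 -0.0002  0.0011 -0.0002  0.0025]
```

>>> {"api": "move_arm", "payload": {"plan": [0.13,-0.4,0.05,0,0,0.05,0.15,0.13,-0.4,0.05,0,0,0.05,0.15,0.13,-0.4,0.05,0,0,0.05,0.15,0.13,-0.4,0.05,0,0,0.05,0.15,0.13,-0.4,0.05,0,0,0.05,0.15]}}

```text
t: 2.15
tcp_pos: [0.4961, 0.039, 0.279]
orientation: [0.995, -0.096, -0.001, 0.0]
ft_force: [-0.3, 0.1, -0.2]
finger_gap: 0.428
grip_force: 0.0
```

```bash
python3 - <<'E'
from h import *
print(go(U(-.080,-.002,.172),Rt(-UY,-UZ)))
c=cam("scene"); 
im=cv2.resize(c["frame"][80:260,190:390,::-1],None,fx=3,fy=3,interpolation=cv2.INTER_CUBIC)
for p in proj(c,[U(-.08,-.057,.193),U(-.08,.053,.193),U(0,-.16,.225),U(0,.16,.225)]): cv2.circle(im,tuple(int(v) for v in (p-[190,80])*3),3,(0,255,0),1)
cv2.imwrite("pics/a.png",im)
E
```

```text
[-0.0029 -0.0055  0.2676  0.0017  0.002  -0.0039]
```

View pics/a.png

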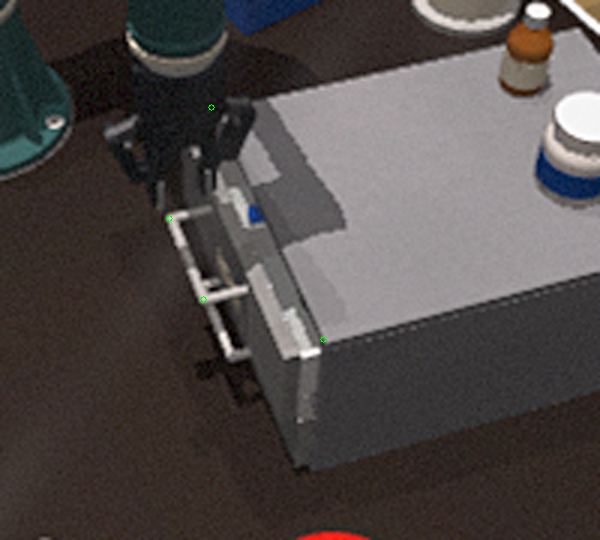

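The predicted bar ends land on the handle's corners at (170,217) and (203,298) in the crop, and the fingers hang above it. Lower and grip.

>>> {"api": "move_arm", "payload": {"plan": [0,-0.005,0.1,0,0,0,0.15,0,-0.005,0.2,0,0,0,0.15,0,-0.005,0.27,0,0,0,0.15,0,-0.005,0.27,0,0,0,0.15,0,-0.005,0.27,0,0,0,1,0,-0.005,0.27,0,0,0,1,0,-0.005,0.27,0,0,0,1,0,-0.005,0.27,0,0,0,1], "force": 40}}

```text
t: 3.2
tcp_pos: [0.4969, 0.042, 0.1718]
orientation: [0.995, -0.095, 0.0, 0.0]
ft_force: [-1.9, -1.7, 5.1]
finger_gap: 0.101
grip_force: 39.3
```

```bash
python3 - <<'E'
from h import *
print(toU(state()["tcp_pos"]),go(U(-.238,-.002,.171)))
E
```

```text
[-0.0789 -0.0035  0.1718] [-0.0035  0.3977  0.0023  0.      0.      0.    ]
```

>>> {"api": "move_arm", "payload": {"plan": [0,0.03,0,0,0,0,1,0,0.08,0,0,0,0,1,0,0.13,0,0,0,0,1,0,0.18,0,0,0,0,1,0,0.23,0,0,0,0,1,0,0.28,0,0,0,0,1,0,0.32,0,0,0,0,1,0,0.35,0,0,0,0,1,0,0.37,0,0,0,0,1,0,0.385,0,0,0,0,1,0,0.395,0,0,0,0,1,0,0.395,0,0,0,0,1]}}

```text
t: 4.7
tcp_pos: [0.4663, -0.1128, 0.1718]
orientation: [0.995, -0.095, -0.0, -0.0]
ft_force: [-3.2, 0.8, 7.7]
finger_gap: 0.102
grip_force: 40.0
```

```bash
python3 - <<'E'
from h import *
s=state();print(toU(s["tcp_pos"]),s["ft_force"]@UX,s["ft_force"]@UY)
E
```

```text
[-0.2367 -0.0027  0.1718] 0.19853602607935816 3.275106461956946
```

>>> {"api": "move_arm", "payload": {"plan": [0,0.005,0,0,0,0,1,0,0.01,0,0,0,0,1,0,0.01,0,0,0,0,1]}}

```text
t: 5.08
tcp_pos: [0.4661, -0.114, 0.1718]
orientation: [0.995, -0.096, 0.0, -0.003]
ft_force: [-0.7, 10.2, 9.4]
finger_gap: 0.1
grip_force: 40.2
```

```bash
python3 - <<'E'
from h import *
s=state();print(toU(s["tcp_pos"]),s["ft_force"]@UX,s["ft_force"]@UY)
E
```

```text
[-0.2379 -0.0027  0.1718] 9.893104747990389 2.5764048707195606
```

>>> {"api": "move_arm", "payload": {"plan": [0,-0.008,0,0,0,0,0.2,0,-0.008,0,0,0,0,0.15,0,-0.008,0,0,0,0,0.15,0,-0.008,-0.1,0,0,0,0.15,0,-0.008,-0.2,0,0,0,0.1,0,0.1,-0.35,0,0,0,-0.2,0,0.3,-0.45,0,0,0,-0.2,0,0.4,-0.45,0,0,0,-0.2,0,0.4,-0.45,0,0,0,-0.2]}}

```text
t: 6.2
tcp_pos: [0.4354, -0.2777, 0.3525]
orientation: [0.995, -0.097, 0.001, 0.001]
ft_force: [1.2, 0.1, -0.2]
finger_gap: 0.601
grip_force: 0.0
```

```bash
python3 - <<'E'
from h import *
for n,(a,b,w,h) in {"top":(190,140,130,140),"scene":(170,90,170,140)}.items():
    c=cam(n); im=cv2.resize(c["frame"][b:b+h,a:a+w,::-1],None,fx=4,fy=4,interpolation=cv2.INTER_CUBIC)
    for p in proj(c,[U(-.18,.16,.215),U(-.18,-.16,.215),U(0,-.16,.225),U(0,.16,.225),U(-.24,-.055,.193),U(-.24,.055,.193)]): cv2.circle(im,tuple(int(v) for v in (p-[a,b])*4),3,(0,255,0),1)
    cv2.imwrite(f"pics/b{n}.png",im)
E
```

```text
(no output)
```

View pics/btop.png

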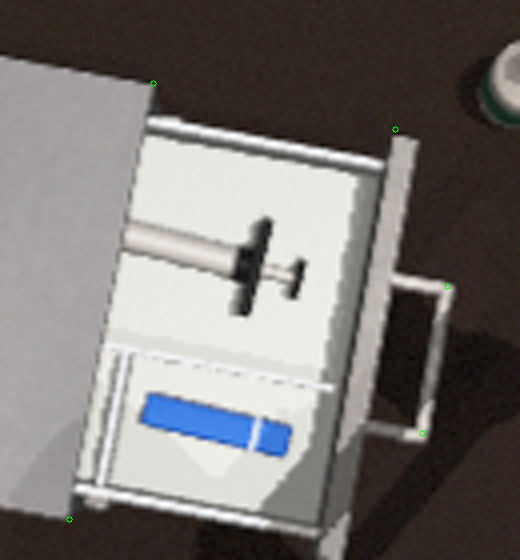

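View pics/bscene.png

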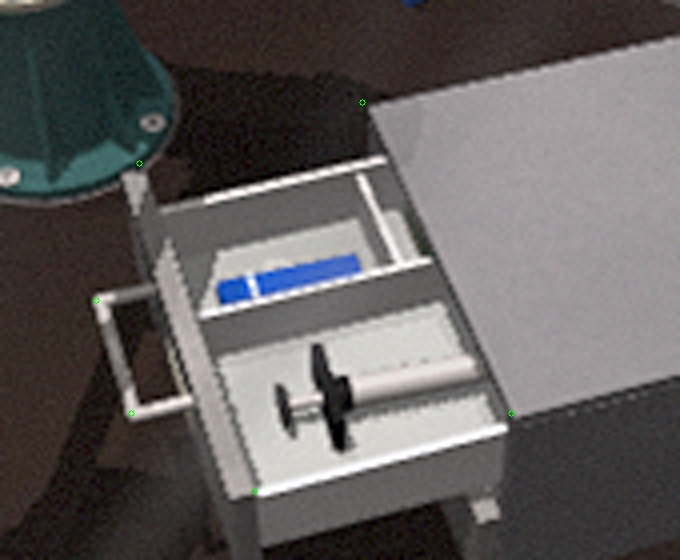

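Drawer fully open, with the applicator's thumb end facing the drawer front. In the top crop the disc end is at (302,280), the flange at (252,266) and the barrel meets the unit's edge at (127,237). In the scene crop the disc is at (284,409) and the flange at (331,397).

```bash
python3 - <<'E'
from h import *
c=cam("top")
P=onz(c,np.array([(302,280),(252,266),(235,261),(135,239)])/4+[190,140],.148)
print(P); print(np.array([toU(p) for p in P]))
d=np.diff(P,axis=0); print(np.linalg.norm(d,axis=1),np.degrees(np.arctan2(-d[:,1],-d[:,0])))
c2=cam("scene")
f=c["frame"].astype(int); 
Q=onz(c2,np.array([(284,409),(331,397),(470,366)])/4+[170,90],.148); print(np.array([toU(p) for p in Q]))
# barrel centre by brightness profile across, in the rectified top view
for x in (-.10,-.07,-.04):
    ys=np.arange(-.03,.09,.003); px=proj(c,[U(x,y,.148) for y in ys])
    print(x,cv2.remap(c["frame"].mean(2).astype(np.float32),px[:,0].astype(np.float32)[None],px[:,1].astype(np.float32)[None],1)[0].astype(int))
print("front inner",[toU(p) for p in onz(c,np.array([(383,163),(348,345)])/4+[190,140],.215)])
E
```

```text
[[ 0.5255 -0.0192  0.148 ]
 [ 0.5366  0.0191  0.148 ]
 [ 0.5405  0.0321  0.148 ]
 [ 0.558   0.1088  0.148 ]]
[[-0.1336 -0.0432  0.148 ]
 [-0.094  -0.0468  0.148 ]
 [-0.0804 -0.0482  0.148 ]
 [-0.0018 -0.0509  0.148 ]]
[0.0398 0.0136 0.0787] [-106.0996 -106.8483 -102.8592]
[[-0.1302 -0.0513  0.148 ]
 [-0.0943 -0.0515  0.148 ]
 [ 0.0128 -0.0564  0.148 ]]
-0.1 [188 177 191 187 205 211 212 226 233 234 235 235 234 234 234 234 228 223
 222 223 233 232 227 232 234 234 235 235 235 235 227 187 133 138 142 143
 145 144 146 129]
-0.07 [232 233 233 233 234 233 233 234 234 233 233 234 234 233 234 234 225 222
 221 221 230 228 230 234 235 234 234 234 234 233 203 150 133 139 141 141
 142 145 139 141]
-0.04 [232 232 232 232 233 232 232 232 233 234 233 232 233 233 234 232 222 219
 220 219 236 237 209 228 233 233 233 233 233 226 165 129 134 139 140 142
 141 142 131 159]
front inner [array([-0.1753, -0.134 ,  0.215 ]), array([-0.1736,  0.0017,  0.215 ])]
```

```bash
cat > plan.py <<'E'
import numpy as np, itertools
def seg(x0,x1,r): return [(x,s*r) for x in np.linspace(x0,x1,int((x1-x0)/4)+2) for s in(1,-1)]
# s = mm from thumb end along the axis, h = mm above the axis
A=np.array(seg(0,4,16)+seg(4,32,6)+seg(32,42,20)+seg(42,264,12)+seg(264,320,20)+[(0,0),(320,0),(320,10),(320,-10),(0,8),(0,-8)])
g=64
G=np.array([(g+a,-14) for a in(-14,0,14)]+[(g+a,h) for a in(-43,43) for h in np.arange(59,150,6)]+[(g+a,59) for a in range(-40,41,8)])
def box(p,x0,x1,z0,z1):
    dx=np.maximum(x0-p[:,0],p[:,0]-x1); dz=np.maximum(z0-p[:,1],p[:,1]-z1)
    return np.where((dx<0)&(dz<0),np.maximum(dx,dz),np.hypot(np.maximum(dx,0),np.maximum(dz,0))).min()
def pts(x,z,t,P):  # thumb end at x,z ; thumb raised by t
    c,s=np.cos(t),np.sin(t); return np.c_[x+P[:,0]*c+P[:,1]*s, z-P[:,0]*s+P[:,1]*c]
def clr(x,z,t):
    o=[]
    for P in(A,G):
        p=pts(x,z,t,P); o+=[p[:,1].min() if P is A else 99,box(p,-18,0,0,87),box(p,180,600,85,97),395-p[p[:,1]<57][:,0].max() if (p[:,1]<57).any() else 99]
    return o
E
cat > opt.py <<'E'
from plan import *
# state: grip x (gx), grip z, t
X=list(range(111,-200,-12)); cur=None
T=np.arange(0,.72,.03); Z=np.arange(20,260,4)
best={(0.0,20):(8.,None)}; hist=[best]
def c(gx,z,t): 
    return min(min(clr(gx-g*np.cos(t),z+g*np.sin(t),t)),10)
for gx in X[1:]:
    new={}
    for it,t in enumerate(T):
        for z in Z:
            k=None
            for (t0,z0),(v,_) in hist[-1].items():
                if abs(t-t0)<.1 and abs(z-z0)<=24:
                    if k is None: k=c(gx,z,t)
                    if k<2: break
                    w=v+k-abs(t-t0)*8-abs(z-z0)*.02
                    if w>new.get((t,z),(-1e9,))[0]: new[(t,z)]=(w,(t0,z0))
    hist.append(new)
    if not new: print("dead",gx);break
e=max(hist[-1],key=lambda k:hist[-1][k][0]); path=[]
for h in hist[::-1]: path.append(e); e=h[e][1] if e in h else None
for gx,(t,z) in zip(X,path[::-1]): print(gx,z,round(t,2),"thumb z %.0f head z %.0f hx %.0f"%(z+g*np.sin(t),z-(320-g)*np.sin(t),gx+(320-g)*np.cos(t)),np.round(min(clr(gx-g*np.cos(t),z+g*np.sin(t),t)),1))
E
timeout 400 python3 opt.py
python3 - <<'E'
from h import *
c=cam("top")
for x in (-.07,-.05,-.03,-.01):
    ys=np.arange(-.08,-.01,.003); px=proj(c,[U(x,y,.148) for y in ys])
    print(x,cv2.remap(c["frame"].mean(2).astype(np.float32),px[:,0].astype(np.float32)[None],px[:,1].astype(np.float32)[None],1)[0].astype(int))
E
```

```text
111 20 0.0 thumb z 20 head z 20 hx 367 0.0
99 32 0.0 thumb z 32 head z 32 hx 355 12.0
87 56 0.09 thumb z 62 head z 33 hx 342 13.1
75 76 0.18 thumb z 87 head z 30 hx 327 9.2
63 96 0.27 thumb z 113 head z 28 hx 310 8.4
51 96 0.27 thumb z 113 head z 28 hx 298 8.4
39 112 0.33 thumb z 133 head z 29 hx 281 8.3
27 112 0.33 thumb z 133 head z 29 hx 269 10.1
15 112 0.33 thumb z 133 head z 29 hx 257 10.1
3 112 0.33 thumb z 133 head z 29 hx 245 10.1
-9 116 0.33 thumb z 137 head z 33 hx 233 11.2
-21 120 0.33 thumb z 141 head z 37 hx 221 12.1
-33 124 0.33 thumb z 145 head z 41 hx 209 12.2
-45 128 0.33 thumb z 149 head z 45 hx 197 12.2
-57 132 0.33 thumb z 153 head z 49 hx 185 12.1
-69 136 0.33 thumb z 157 head z 53 hx 173 12.0
-81 144 0.33 thumb z 165 head z 61 hx 161 13.3
-93 144 0.33 thumb z 165 head z 61 hx 149 11.9
-105 152 0.33 thumb z 173 head z 69 hx 137 15.5
-117 152 0.33 thumb z 173 head z 69 hx 125 11.6
-129 160 0.33 thumb z 181 head z 77 hx 113 15.3
-141 160 0.33 thumb z 181 head z 77 hx 101 11.4
-153 168 0.33 thumb z 189 head z 85 hx 89 15.1
-165 168 0.33 thumb z 189 head z 85 hx 77 11.3
-177 184 0.33 thumb z 205 head z 101 hx 65 14.5
-189 184 0.33 thumb z 205 head z 101 hx 53 10.6
-0.07 [231 231 231 232 231 227 205 172 191 212 229 223 203 177 135 182 224 232
 233 233 233 233 233 233]
-0.05 [231 230 231 231 231 223 166 175 201 222 228 213 192 159 185 224 232 232
 232 232 232 232 233 233]
-0.03 [231 230 230 231 230 193 173 191 210 225 222 205 176 154 189 228 232 232
 232 232 232 232 232 232]
-0.01 [231 230 231 230 218 177 177 201 221 227 215 194 159 167 223 231 231 231
 232 232 231 232 232 230]
```

```bash
cat >> h.py <<'E'
AY=YAW-.08; AX=np.array([np.cos(AY),np.sin(AY),0])
E
python3 - <<'E'
from h import *
print(go(U(-.067,-.0485,.30),Rt(AX,-UZ)))
E
```

```text
[ 0.1148 -0.8302  0.1272 -0.0049  0.0001 -2.9818]
```

>>> {"api": "move_arm", "payload": {"plan": [0.0,-0.1,0,0,0,-0.35,-1,0,-0.2,0,0,0,-0.7,-1,0,-0.3,0,0,0,-1,-1,0,-0.4,0,0,0,-1,-1,0,-0.4,0,0,0,-1,-1]}}

```text
t: 7.08
tcp_pos: [0.4658, -0.1128, 0.3509]
orientation: [0.988, 0.157, -0.0, -0.001]
ft_force: [0.3, -0.2, -0.6]
finger_gap: 1.0
grip_force: 0.0
```

>>> {"api": "move_arm", "payload": {"plan": [0.0,0,0,0,0,-0.35,-1,0,0,0,0,0,-0.7,-1,0,0,0,0,0,-1,-1,0,0,0,0,0,-1,-1,0,0,0,0,0,-1,-1]}}

```text
t: 7.7
tcp_pos: [0.4659, -0.1167, 0.3511]
orientation: [0.92, 0.392, -0.0, -0.0]
ft_force: [-0.5, -0.2, 0.2]
finger_gap: 1.003
grip_force: 0.0
```

```bash
python3 - <<'E'
from h import *
print(go(U(-.067,-.0485,.26),Rt(AX,-UZ)))
E
```

```text
[ 0.4262 -0.1404  0.2277 -0.0009  0.0002 -0.9888]
```

>>> {"api": "move_arm", "payload": {"plan": [0.1,-0.03,0.05,0,0,-0.35,-0.3,0.22,-0.07,0.1,0,0,-0.7,-0.3,0.33,-0.11,0.18,0,0,-0.98,-0.3,0.42,-0.14,0.22,0,0,-0.98,-0.3,0.42,-0.14,0.22,0,0,-0.98,-0.3,0.42,-0.14,0.22,0,0,-0.98,-0.3]}}

```text
t: 8.45
tcp_pos: [0.5415, 0.0431, 0.2635]
orientation: [0.797, 0.604, -0.0, 0.0]
ft_force: [-0.3, -1.0, 0.1]
finger_gap: 0.656
grip_force: 0.0
```

```bash
python3 - <<'E'
from h import *
print(go(U(-.067,-.0485,.134),Rt(AX,-UZ)))
c=cam("top"); a,b,w,h=190,140,130,120
cv2.imwrite("pics/c.png",cv2.resize(c["frame"][b:b+h,a:a+w,::-1],None,fx=5,fy=5,interpolation=cv2.INTER_CUBIC))
E
```

```text
[ 0.0065  0.0031  0.3236 -0.0002  0.0012 -0.0046]
```

View pics/c.png

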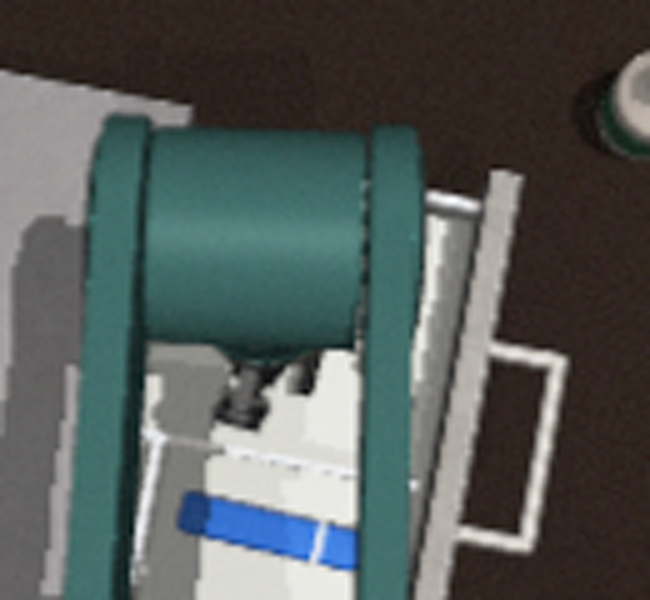

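The arm hides the applicator from above, and the wide wrist overlaps the unit's front edge in this view. I'll check the side clearance before lowering.

```bash
python3 - <<'E'
from h import *
c=cam("scene"); a,b,w,h=170,20,190,200
cv2.imwrite("pics/d.png",cv2.resize(c["frame"][b:b+h,a:a+w,::-1],None,fx=3,fy=3,interpolation=cv2.INTER_CUBIC))
E
```

```text
(no output)
```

View pics/d.png

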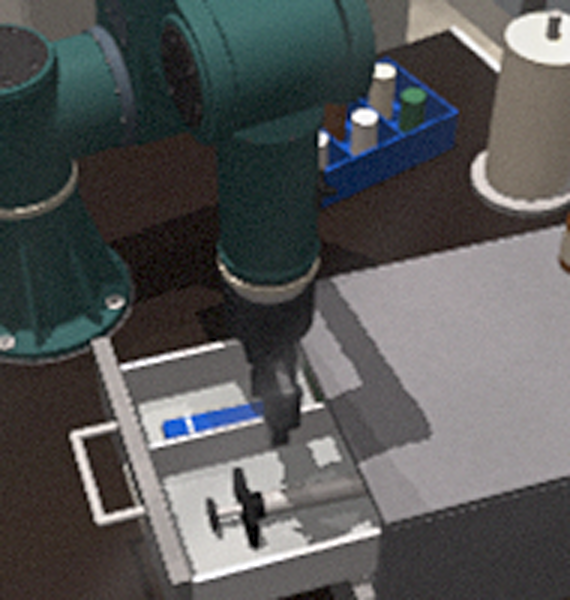

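The wrist cylinder is well above the gripper and clear of the unit. The gripper hangs behind the flange (at about (250,505)) over the barrel. Lower and grip.

>>> {"api": "move_arm", "payload": {"plan": [0.005,0,0.1,0,0,0,-0.3,0.005,0,0.2,0,0,0,-0.3,0.005,0,0.27,0,0,0,-0.3,0.005,0,0.31,0,0,0,-0.3,0.005,0,0.325,0,0,0,-0.3,0.005,0,0.325,0,0,0,-0.3,0.005,0,0.325,0,0,0,-0.3]}}

```text
t: 9.43
tcp_pos: [0.543, 0.0454, 0.1344]
orientation: [0.796, 0.605, 0.001, 0.001]
ft_force: [0.4, 0.5, 1.0]
finger_gap: 0.649
grip_force: 0.0
```

```bash
python3 - <<'E'
from h import *
s=state();print(toU(s["tcp_pos"]),s["ft_force"],go(U(-.067,-.0485,.134),Rt(AX,-UZ)))
c=cam("scene"); a,b,w,h=210,110,120,110
cv2.imwrite("pics/e.png",cv2.resize(c["frame"][b:b+h,a:a+w,::-1],None,fx=5,fy=5,interpolation=cv2.INTER_CUBIC))
E
```

```text
[-0.0669 -0.0481  0.1344] [0.4489 0.5187 0.9651] [-0.0002  0.0009  0.001   0.004  -0.0012 -0.0037]
```

View pics/e.png

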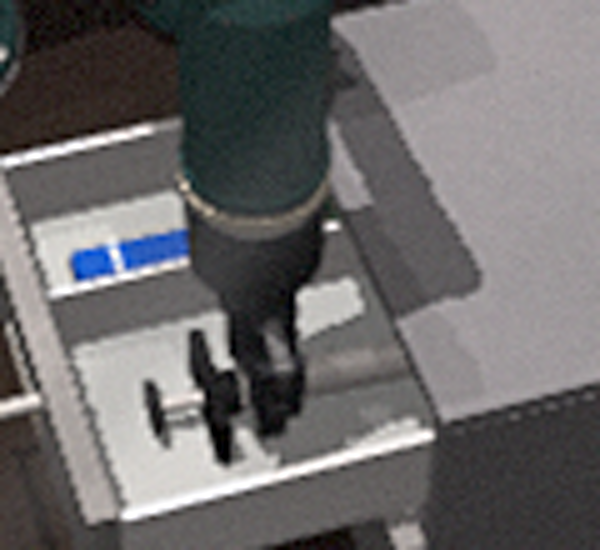

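The fingers straddle the barrel just behind the flange at (215,400). Close hard to resist pivoting.

>>> {"api": "move_arm", "payload": {"plan": [0,0,0,0,0,0,1,0,0,0,0,0,0,1,0,0,0,0,0,0,1,0,0,0,0,0,0,1,0,0,0,0,0,0,1], "force": 110}}

```text
t: 10.1
tcp_pos: [0.5428, 0.0454, 0.1343]
orientation: [0.796, 0.605, 0.001, 0.001]
ft_force: [-1.0, -0.4, 6.1]
finger_gap: 0.243
grip_force: 107.5
```

```bash
python3 - <<'E'
from h import *
s=state();u=toU(s["tcp_pos"]);print(u,s["ft_force"],s["finger_gap"])
# grip point sits 14 mm above TCP along tool; waypoints: gx from drawer front, gz above floor, tilt
g0=s["tcp_pos"]+np.array([0,0,.014])
R0=Rn.from_quat(s["orientation"])
W=[(0,3,0),(-6,8,0),(-14,16,.03),(-24,36,.09),(-36,56,.18),(-46,72,.25),(-54,78,.28),(-66,84,.3),(-78,91,.33),(-96,92,.33),(-120,94,.33),(-144,104,.33),(-168,112,.33),(-192,120,.33),(-216,133,.33),(-240,140,.33),(-255,160,.33),(-265,190,.33),(-265,230,.33),(-265,260,.33)]
import plan
prev=(0,0,0)
for dx,dz,t in W:
    gx,gz=111+dx,20+dz
    mid=[min(plan.clr(111+a[0]-64*np.cos(a[2]),20+a[1]+64*np.sin(a[2]),a[2])) for a in [tuple(np.array(prev)*(1-f)+np.array((dx,dz,t))*f) for f in(.5,1)]]
    prev=(dx,dz,t)
    G=g0+UX*dx/1e3+UZ*dz/1e3
    R=R0*Rn.from_rotvec([0,-t,0]); P=G+R.apply([0,0,.014])
    print((dx,dz,t),np.round(mid,1),np.round(go(P,R,s),3).tolist())
E
```

```text
[-0.0669 -0.0479  0.1343] [-1.0382 -0.3736  6.0679] 0.2425359222405402
(0, 3, 0) [1.5 3. ] [0.0, 0.0, -0.007, 0.0, 0.0, 0.0]
(-6, 8, 0) [5.5 8. ] [-0.015, 0.001, -0.02, 0.0, 0.0, 0.0]
(-14, 16, 0.03) [8.2 8.3] [-0.036, 0.003, -0.04, -0.0, -0.06, 0.0]
(-24, 36, 0.09) [10.7 13.1] [-0.063, 0.005, -0.09, 0.0, -0.18, 0.0]
(-36, 56, 0.18) [11.7  9.2] [-0.096, 0.008, -0.141, 0.0, -0.36, 0.0]
(-46, 72, 0.25) [4.1 4.9] [-0.123, 0.01, -0.181, 0.0, -0.5, -0.0]
(-54, 78, 0.28) [8.3 8. ] [-0.144, 0.011, -0.196, 0.0, -0.56, 0.0]
(-66, 84, 0.3) [8.6 9.2] [-0.175, 0.014, -0.212, 0.0, -0.6, -0.0]
(-78, 91, 0.33) [9.2 9.1] [-0.206, 0.016, -0.229, -0.0, -0.66, -0.0]
(-96, 92, 0.33) [ 9.6 10.1] [-0.25, 0.02, -0.232, -0.0, -0.66, -0.0]
(-120, 94, 0.33) [11.1  9.2] [-0.31, 0.025, -0.237, -0.0, -0.66, -0.0]
(-144, 104, 0.33) [11.5 12.2] [-0.37, 0.03, -0.262, -0.0, -0.66, -0.0]
(-168, 112, 0.33) [12.2 12.1] [-0.43, 0.035, -0.282, -0.0, -0.66, -0.0]
(-192, 120, 0.33) [12.  11.9] [-0.49, 0.04, -0.302, -0.0, -0.66, -0.0]
(-216, 133, 0.33) [14.2 16.4] [-0.549, 0.045, -0.335, -0.0, -0.66, -0.0]
(-240, 140, 0.33) [15.8 15.3] [-0.609, 0.05, -0.352, -0.0, -0.66, -0.0]
(-255, 160, 0.33) [22.3 29.4] [-0.647, 0.053, -0.402, -0.0, -0.66, -0.0]
(-265, 190, 0.33) [41.6 48.7] [-0.671, 0.055, -0.477, -0.0, -0.66, -0.0]
(-265, 230, 0.33) [65.9 84.3] [-0.671, 0.055, -0.577, -0.0, -0.66, -0.0]
(-265, 260, 0.33) [98.5 99. ] [-0.671, 0.055, -0.652, -0.0, -0.66, -0.0]
```

>>> {"api": "move_arm", "payload": {"plan": [0,0,-0.007,0,0,0,1,-0.015,0,-0.02,0,0,0,1,-0.025,0,-0.03,0,-0.03,0,1,-0.035,0,-0.04,0,-0.06,0,1,-0.05,0,-0.065,0,-0.12,0,1,-0.063,0,-0.09,0,-0.18,0,1,-0.08,0,-0.115,0,-0.27,0,1,-0.096,0,-0.14,0,-0.36,0,1,-0.096,0,-0.14,0,-0.36,0,1,-0.096,0,-0.14,0,-0.36,0,1]}}

```text
t: 11.35
tcp_pos: [0.5318, 0.0088, 0.1893]
orientation: [0.793, 0.602, -0.071, 0.054]
ft_force: [-0.3, 0.2, -2.3]
finger_gap: 0.243
grip_force: 107.9
```

```bash
python3 - <<'E'
from h import *
s=state();print(s["ft_force"],s["torque"],s["finger_gap"],s["grip_force"],s["joints"], toU(s["tcp_pos"]))
c=cam("scene"); a,b,w,h=170,90,190,140
im=cv2.resize(c["frame"][b:b+h,a:a+w,::-1],None,fx=4,fy=4,interpolation=cv2.INTER_CUBIC)
R=Rn.from_quat(s["orientation"]); gp=s["tcp_pos"]-R.apply([0,0,.014]); P=[gp+R.apply([x/1e3,0,0]) for x in(-64,-27,0,60)]
for p in proj(c,P): cv2.circle(im,tuple(int(v) for v in (p-[a,b])*4),3,(0,255,0),1)
cv2.imwrite("pics/f.png",im)
E
```

```text
[-0.3118  0.203  -2.2859] [-0.1322  0.033  -0.0086] 0.24314189748184586 107.93003439903259 [ 0.0071  0.3429  1.6674 -0.186   1.1873  0.3534] [-0.105  -0.044   0.1893]
```

View pics/f.png

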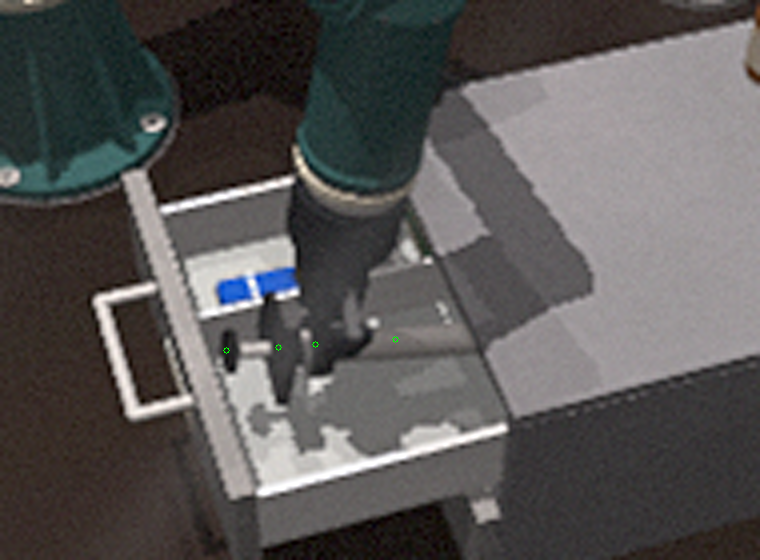

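Predicted axis points (thumb (226,350), flange (278,347)) lie on the applicator. There's no slip, and the force is only its weight. I'll continue along the path.

```bash
python3 - <<'E'
from h import *
s=state(); g0=np.array([.5428,.0454,.1483]); R0=Rt(AX,-UZ)
W=[(-40,63,.22),(-46,71,.25),(-54,78,.28),(-66,84,.3),(-78,91,.33),(-96,92,.33),(-120,94,.33),(-144,104,.33),(-168,112,.33),(-192,120,.33),(-216,133,.33),(-240,140,.33),(-255,160,.33),(-265,190,.33),(-265,260,.33)]
for dx,dz,t in W:
    R=R0*Rn.from_rotvec([0,-t,0]); P=g0+UX*dx/1e3+UZ*dz/1e3+R.apply([0,0,.014])
    print((dx,dz,t),np.round(go(P,R,s),3).tolist())
E
```

```text
(-40, 63, 0.22) [-0.015, 0.011, -0.019, -0.002, -0.081, -0.003]
(-46, 71, 0.25) [-0.034, 0.012, -0.036, -0.002, -0.141, -0.003]
(-54, 78, 0.28) [-0.058, 0.013, -0.05, -0.002, -0.201, -0.003]
(-66, 84, 0.3) [-0.091, 0.016, -0.059, -0.002, -0.241, -0.003]
(-78, 91, 0.33) [-0.124, 0.018, -0.071, -0.002, -0.301, -0.003]
(-96, 92, 0.33) [-0.169, 0.022, -0.066, -0.002, -0.301, -0.003]
(-120, 94, 0.33) [-0.229, 0.027, -0.06, -0.002, -0.301, -0.003]
(-144, 104, 0.33) [-0.292, 0.032, -0.074, -0.002, -0.301, -0.003]
(-168, 112, 0.33) [-0.354, 0.037, -0.083, -0.002, -0.301, -0.003]
(-192, 120, 0.33) [-0.417, 0.042, -0.092, -0.002, -0.301, -0.003]
(-216, 133, 0.33) [-0.481, 0.046, -0.113, -0.002, -0.301, -0.003]
(-240, 140, 0.33) [-0.543, 0.051, -0.12, -0.002, -0.301, -0.003]
(-255, 160, 0.33) [-0.589, 0.054, -0.162, -0.002, -0.301, -0.003]
(-265, 190, 0.33) [-0.627, 0.056, -0.232, -0.002, -0.301, -0.003]
(-265, 260, 0.33) [-0.658, 0.056, -0.404, -0.002, -0.301, -0.003]
```

>>> {"api": "move_arm", "payload": {"plan": [-0.015,0.005,-0.019,0,-0.08,0,1,-0.034,0.008,-0.036,0,-0.14,0,1,-0.058,0.011,-0.05,0,-0.2,0,1,-0.075,0.013,-0.055,0,-0.22,0,1,-0.091,0.015,-0.06,0,-0.24,0,1,-0.108,0.017,-0.065,0,-0.27,0,1,-0.124,0.018,-0.07,0,-0.3,0,1,-0.146,0.02,-0.068,0,-0.3,0,1,-0.169,0.022,-0.066,0,-0.3,0,1,-0.2,0.025,-0.063,0,-0.3,0,1,-0.229,0.027,-0.06,0,-0.3,0,1,-0.229,0.027,-0.06,0,-0.3,0,1,-0.229,0.027,-0.06,0,-0.3,0,1]}}

```text
t: 13.02
tcp_pos: [0.5191, -0.0771, 0.2293]
orientation: [0.786, 0.596, -0.131, 0.099]
ft_force: [0.2, 0.2, -2.4]
finger_gap: 0.242
grip_force: 107.9
```

```bash
python3 - <<'E'
from h import *
s=state(); print(s["ft_force"],s["torque"],s["joints"]); g0=np.array([.5428,.0454,.1483]); R0=Rt(AX,-UZ)
W=[(-120,94,.33),(-144,104,.33),(-168,112,.33),(-192,120,.33),(-216,133,.33),(-240,140,.33),(-255,160,.33),(-265,190,.33),(-265,270,.33)]
for dx,dz,t in W:
    R=R0*Rn.from_rotvec([0,-t,0]); P=g0+UX*dx/1e3+UZ*dz/1e3+R.apply([0,0,.014])
    print((dx,dz,t),np.round(go(P,R,s),3).tolist())
c=cam("scene"); a,b,w,h=130,60,190,150
im=cv2.resize(c["frame"][b:b+h,a:a+w,::-1],None,fx=4,fy=4,interpolation=cv2.INTER_CUBIC)
R=Rn.from_quat(s["orientation"]); gp=s["tcp_pos"]-R.apply([0,0,.014]); P=[gp+R.apply([x/1e3,0,0]) for x in(-64,-27,0,60,120)]
for p in proj(c,P): cv2.circle(im,tuple(int(v) for v in (p-[a,b])*4),3,(0,255,0),1)
cv2.imwrite("pics/g.png",im)
E
```

```text
[ 0.2122  0.1689 -2.4469] [ 0.0323 -0.0374 -0.0561] [-0.0543  0.3132  1.6402 -0.3362  1.2785  0.3306]
(-120, 94, 0.33) [0.001, -0.001, 0.0, -0.001, -0.001, -0.004]
(-144, 104, 0.33) [-0.064, 0.004, -0.004, -0.001, -0.001, -0.004]
(-168, 112, 0.33) [-0.127, 0.009, -0.003, -0.001, -0.001, -0.004]
(-192, 120, 0.33) [-0.19, 0.014, -0.003, -0.001, -0.001, -0.004]
(-216, 133, 0.33) [-0.257, 0.019, -0.014, -0.001, -0.001, -0.004]
(-240, 140, 0.33) [-0.319, 0.024, -0.012, -0.001, -0.001, -0.004]
(-255, 160, 0.33) [-0.371, 0.027, -0.047, -0.001, -0.001, -0.004]
(-265, 190, 0.33) [-0.419, 0.029, -0.11, -0.001, -0.001, -0.004]
(-265, 270, 0.33) [-0.483, 0.029, -0.299, -0.001, -0.001, -0.004]
```

View pics/g.png

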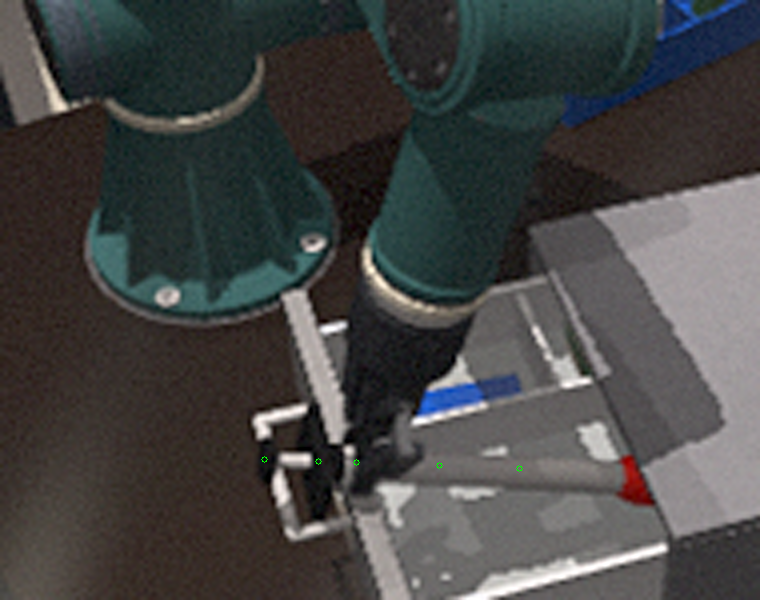

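The thumb end has passed over the drawer front, the red head shows at (635,480) in the gap, and the predicted axis still fits. Continue out.

>>> {"api": "move_arm", "payload": {"plan": [-0.032,0.002,-0.002,0,0,0,1,-0.064,0.004,-0.004,0,0,0,1,-0.096,0.006,-0.004,0,0,0,1,-0.127,0.009,-0.003,0,0,0,1,-0.16,0.011,-0.003,0,0,0,1,-0.19,0.014,-0.004,0,0,0,1,-0.225,0.016,-0.009,0,0,0,1,-0.257,0.019,-0.014,0,0,0,1,-0.29,0.021,-0.013,0,0,0,1,-0.32,0.024,-0.013,0,0,0,1,-0.345,0.025,-0.03,0,0,0,1,-0.371,0.027,-0.047,0,0,0,1,-0.395,0.028,-0.08,0,0,0,1,-0.419,0.029,-0.11,0,0,0,1,-0.44,0.029,-0.17,0,0,0,1,-0.46,0.029,-0.23,0,0,0,1,-0.483,0.029,-0.3,0,0,0,1,-0.49,0.029,-0.34,0,0,0,1,-0.49,0.029,-0.34,0,0,0,1,-0.49,0.029,-0.34,0,0,0,1]}}

```text
t: 15.58
tcp_pos: [0.4919, -0.2161, 0.4203]
orientation: [0.786, 0.597, -0.131, 0.098]
ft_force: [-0.2, 0.4, -2.4]
finger_gap: 0.243
grip_force: 108.0
```

```bash
python3 - <<'E'
from h import *
s=state(); print(s["ft_force"],s["torque"],s["joints"],s["joint_velocities"])
R=Rn.from_quat(s["orientation"]); gp=s["tcp_pos"]-R.apply([0,0,.014]); P=np.array([gp+R.apply([x/1e3,0,0]) for x in(-64,256)]); print(P)
c=cam("scene"); a,b=60,30
im=cv2.resize(c["frame"][b:b+230,a:a+300,::-1],None,fx=2.5,fy=2.5,interpolation=cv2.INTER_CUBIC)
for p in proj(c,P): cv2.circle(im,tuple(int(v) for v in (p-[a,b])*2.5),3,(0,255,0),1)
cv2.imwrite("pics/i.png",im)
E
```

```text
[-0.2192  0.406  -2.3899] [ 0.0631 -0.047  -0.0235] [-0.3177  0.1524  1.3847 -0.3294  1.5896 -0.0549] [ 0.0002  0.0078  0.0125 -0.0009 -0.0014 -0.0001]
[[ 0.4769 -0.2701  0.4543]
 [ 0.558   0.0216  0.3507]]
```

View pics/i.png

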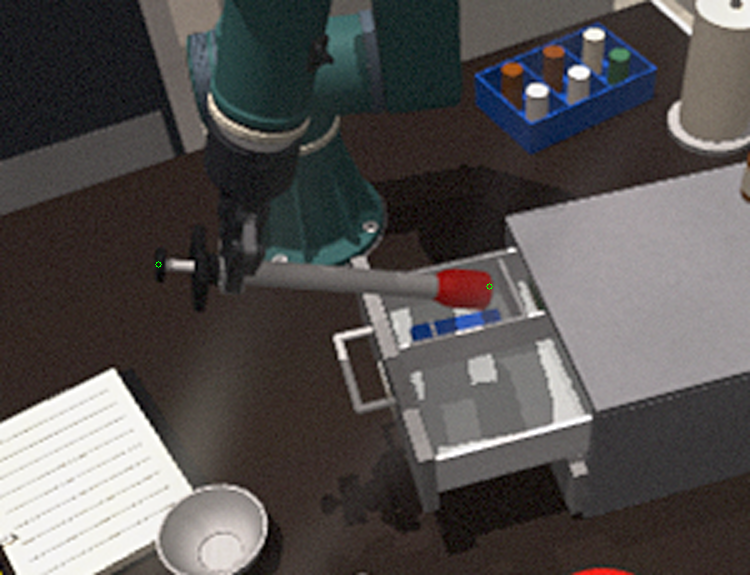

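The applicator hangs clear with its head at (489,287), both ends above 0.34 m. The drawer is still open with its contents inside, so I'll hand in.

```bash
python3 -c "
from cell import manip
print(manip.hand_in())"
```

```text
the job is handed in; nothing more can be done
None
```

I pulled the drawer to its stop and handed in with the applicator gripped and still in the air, both ends at about 0.35 m or higher; the last picture shows the drawer still open, but the hand-in returned no verdict.

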